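# Close the sprung cover of a movement case

## Robot

A 6-joint arm with a two-finger parallel gripper is mounted at the origin on the work surface. World frame = base frame: x ahead of the robot, y to its left, z up, the work surface at z = 0. Lengths are in mm, angles in rad, forces in N, time in s.
With the tool pointing down it reaches from about 375 to 925 mm from the base axis. Payload 5.7 kg.
Tool frame: the origin (TCP) lies on the mounting face of the last link; the fingertips stand 173 mm ahead of it and the grasp point (between the pads) lies 155 mm ahead of it; z points along the fingers, y is the line along which they close (so a half turn about z gives the same grasp; the last joint's range is limited). The gripper opens to 85 mm and grips with 20 to 120 N. Pads are 22 mm wide; open, the fingers measure 114 mm over their backs; the gripper's body (76 mm by 85 mm) begins 54 mm behind the grasp point. The pads swing forward as they close: fully open they stand 13 mm farther back than shut.
Start: joints at [-1.249, 0.359, 1.51, -0, 1.272, -0.115], TCP at [253.812, -543.659, 404.667] pointing down, gripper open.
Joint ranges: [-2.97, 2.97], [-1.01, 2.36], [0.21, 2.38], [-0.96, 4.11], [0.2, 2.71], [-2.98, 2.98]. Speed limits (rad/s): [2.39, 2.39, 3.14, 3.14, 3.14, 3.14].

## Interface

Orientations are given as a 3x3 rotation matrix whose columns are the frame's x, y, z axes.
In Python, from plant import observe, read_camera, close_job, find_in, tip_of gives the robot as it stands. The module is installed in compiled form; this text tells all that it offers.
- The arm moves only by the shell command python3 -m crank 'ROWS' [FORCE]. ROWS is JSON, a list of rows, each a list of 5 numbers: the shift along the tool's x, y, z in mm, then the turn about the tool's z in degrees, then the closure in counts, from 0 (fully open) to 255 (shut). A call has 1 to 10 rows; each row shifts and turns the commanded pose from where the row before left it, along the tool's axes as they then stand; what a row does not reach is not made up. A row lasts 1/10 s, in which the tool goes at most 50 mm and 8.59 degrees, less where a joint would pass 70% of its speed; a pose out of reach is approached as far as the arm can. A call is refused whole if a number of a shift passes 50 or a number of a turn 8.59, either way. A call with a gripper value outside its range is refused whole. The fingers move at their own pace and stop on an object; FORCE is the grip in N (left out, the last holds). Time passes only in rows, so rows that do not move let the fingers close. It gives the time, the measured TCP pose, the force, the opening and the grip force at its end, in the units of the state.
- observe(): the state, without advancing time (a new reading comes with each control period).
- read_camera(name): name is "side" or "top"; returns a dict with "frame" (400x640x3 uint8, red, green, blue), "mtx" (3x3 intrinsics, pixels), "distortion" ([k1, k2, p1, p2, k3] as OpenCV has them; the pictures are not rectified), "R" (3x3) and "t" (3): a world point X has camera coordinates R X + t. Camera axes: x right, y down, z forward; pixel columns grow to the right and rows downward; lengths in mm; the calibration is good to about 2 mm. A picture is of the moment at which its call begins. There is no depth.
- close_job(): hands the job in; it is judged then, once.
Trained networks look in the newest picture that a camera, given by its name, has taken for a name from the list of things; names that differ only in an ending like _2 or _b are one class to them, and where a whole thing is asked for, a point or a joint stands for the part that bears it (a point fixed in the world has none). Each returns a list of dicts, best first, with "p" (0 to 1); they miss things now and then, are a little off and sometimes report something else, mostly with a low value. They report only what shows in the picture. A call takes as long as a camera call.
- find_in(camera, query): "location" ([column, row] in pixels, amid what is visible of it).
- tip_of(camera, query): "location" ([column, row] in pixels: a listed point, or the origin of a listed thing).
The state is a dict: "clock": time; "joint_pos": joint angles; "qd": joint speeds; "tau": joint torques, N m; "tcp_pos": TCP position; "eef_rot": TCP orientation; "ft_force": force on the tool from outside, world axes, zero at the start; "wrist_torque": the same for the moment, N m; "width": finger opening in mm; "finger_force": force on a finger pad.
Only numpy, scipy, OpenCV 4.12 (cv2) and the standard library are available. Lean on these libraries where they do the work, as an engineer would, in place of code of your own. Each camera call takes 0.05 s, during which the arm holds its last target. There are 200 camera calls.

## Task

Close the small aluminium movement case: fold its standing, sprung cover plate down flat over the tray with your fingertips, then, pressing it down, push it along by its raised rib until its free edge is tucked fully home beneath the retaining lip at the other end, so that it stays shut when you let go. Only push: leave the round movement holder lying in the tray, and leave the glass dish, the screwdriver set and the tweezers where they are.

Things in the scene. Friction and masses are not known exactly. Their poses are not given: they have to be found in the camera images.
- tray: open aluminium movement case with a dark lining on its floor, screwed to the bench, 124 x 110 mm, walls 34 mm high above the bench. Origin at the bench surface near the middle of its underside; its x axis runs level from the hinge end (outer face at x = -64 mm) to the lip end (outer face at x = +60 mm), its y axis is along the hinge, z up. Two small ears (6 mm thick, tops 44 mm above the bench) stand at the hinge end at y = +-50 mm, x = -64 to -24 mm
- lip_edge (a point): middle of the lower edge of the retaining lip where the cover enters: tray x = +40 mm, 42.5 mm above the bench. The lip is 3 mm thick (top at 45.5 mm), reaches from x = +40 to +58 mm and spans the full 110 mm; the slot beneath it leaves 3 mm above the cover when the cover lies flat, and is closed at x = +56 mm
- cover_hinge (a point): middle of the hinge axis of the cover, 38 mm above the bench, at tray x = -56 mm plus the value of cover_slide
- cover (a joint): angle of the cover, rad: 0 = folded flat over the tray, 1.57 = upright, more = leaning back away from the lip (limit 2.1). It starts standing between 1.35 and 1.95. A spring opens it: pressed flat it needs about 2 N at the rib, and if let go before it is tucked it springs up again to about 1.2 rad; near upright friction holds it
- cover_slide (a joint): how far the cover with its hinge pin has slid along tray +x, m: 0 to 0.020 (home, stop). It starts at 0 to 0.004 and moves with about 5 N of friction. The free edge meets the lip opening at 0.008; if slid beyond that before it is flat, the cover comes down on top of the lip
- cover_rib (a point): middle of the top of the raised rib on the cover's outer (upper when closed) face. The cover is an aluminium plate 84 mm wide, 3 mm thick, its middle plane through the hinge axis, reaching from 4 to 88 mm from the axis. The rib runs the full width parallel to the hinge, from 55 to 63 mm from the axis, and stands 7 mm above the plate's outer face
- cover_edge (a point): middle of the cover's free edge, 88 mm from the hinge axis, in the plate's middle plane
- holder_center (a point): centre of the loose round aluminium movement holder lying in the tray, 44 mm diameter, 15 mm high, its underside on the tray floor 6 mm above the bench; well clear of the closed cover
- dish: loose clear glass dish, 80 mm across, 28 mm high, origin under its centre; leave alone
- drivers: loose red plastic block 50 x 110 mm (its y is the long way) with five upright small screwdrivers, 68 mm high in all, origin under its centre; leave alone
- tweezers: loose steel tweezers lying flat, about 120 mm long along their x, 6 mm high, origin near the middle on the bench; leave alone

How it is judged (in metres and radians):
On the way:
1. the cover is folded down over the tray before its edge goes under the lip (value of joint cover below 0.08 rad and value of joint cover_slide below 0.012 m).
At the end, for the whole second after the job is handed in: The cover lies flat (within 0.05 rad) with its free edge beneath the lip and slid at least 15 of the 20 mm towards home, staying there untouched; the holder still lies on the tray floor within 20 mm of where it was (value of joint cover below 0.05 rad and value of joint cover_slide above 0.015 m and z of cover_edge in the frame of lip_edge below 0.001 m and z of holder_center in the frame of tray below 0.02 m and distance of holder_center from where it was at the start of the episode below 0.02 m).
It fails at once if the movement holder was lifted or shoved about (height (world z) of holder_center above 0.025 m or distance of holder_center from where it was at the start of the episode above 0.02 m).
It fails at once if the dish, the screwdriver set or the tweezers were moved by more than 20 mm or lifted (distance of any of dish, drivers, tweezers from where it was at the start of the episode above 0.02 m).
It also fails if it takes over 34 s, if anything falls off the work surface, if the arm or the gripper's body presses on something with over 40 N, if the wrist force passes 120 N, or if a joint passes its speed limit or range.

## Working session

There is one attempt and no reset: what is moved stays moved. The work goes in short steps, Python scripts to look and compute and a shell command to move; the robot and the scene stay as the last step left them, time stands still between calls to the robot, and variables do not carry over. Pictures are saved under pics/ and viewed, at most 10 in all, crops included, and the job is handed in when it is done.

```bash
mkdir -p pics
cat > h.py <<'E'
import numpy as np, cv2
from plant import *
np.set_printoptions(precision=1,suppress=True)
def cam(n):
    c=read_camera(n); 
    for k in("mtx","distortion","R","t"): c[k]=np.array(c[k],float)
    return c
def ray(c,p):
    u=cv2.undistortPoints(np.array([[p]],float),c["mtx"],c["distortion"])[0,0]
    return -c["R"].T@c["t"], c["R"].T@np.array([u[0],u[1],1])
def atz(c,p,z):
    o,d=ray(c,p); return o+d*(z-o[2])/d[2]
def tri(c1,p1,c2,p2):
    o1,d1=ray(c1,p1);o2,d2=ray(c2,p2)
    s=np.linalg.lstsq(np.c_[d1,-d2],o2-o1,rcond=None)[0]
    a=o1+s[0]*d1;b=o2+s[1]*d2
    return (a+b)/2,np.linalg.norm(a-b)
def proj(c,X):
    return cv2.projectPoints(np.array(X,float).reshape(-1,3),cv2.Rodrigues(c["R"])[0],c["t"],c["mtx"],c["distortion"])[0][:,0]
E
python3 - <<'E'
from h import *
C={n:cam(n) for n in("top","side")}
for n,c in C.items():
    cv2.imwrite(f"pics/{n}0.png",c["frame"][:,:,::-1])
    print(n,"pos",-c["R"].T@c["t"])
T={}
for q in["tray","lip_edge","cover_hinge","cover_rib","cover_edge","holder_center","dish","drivers","tweezers"]:
    for n in C:
        r=tip_of(n,q); T[q,n]=r
        print(q,n,[(np.round(a["location"]),round(a["p"],2)) for a in r[:2]])
    if T[q,"top"] and T[q,"side"]: print("   ",*tri(C["top"],T[q,"top"][0]["location"],C["side"],T[q,"side"][0]["location"]))
    if T[q,"top"]: print("   z0",atz(C["top"],T[q,"top"][0]["location"],0))
print(observe()["clock"],observe()["eef_rot"])
E
```

```text
top pos [ 423.   -14.6 1079.2]
side pos [199.3 665.2 570.8]
tray top [(array([314., 220.]), 0.67)]
tray side [(array([322., 223.]), 0.92)]
    [521.3  20.9  -3.6] 0.14240347630869868
   z0 [521.1  20.8   0. ]
lip_edge top [(array([309., 234.]), 0.93)]
lip_edge side [(array([337., 217.]), 0.81)]
    [482.   30.4  33.6] 5.012616010339656
   z0 [486.4  32.8   0. ]
cover_hinge top [(array([321., 202.]), 0.66)]
cover_hinge side [(array([308., 198.]), 0.6)]
    [564.4   2.5  37.4] 3.905633569325152
   z0 [567.6   2.3   0. ]
cover_rib top [(array([323., 193.]), 0.89)]
cover_rib side [(array([300., 177.]), 0.56)]
    [582.1  -3.3  85.3] 9.033131057503821
   z0 [591.3  -4.4   0. ]
cover_edge top [(array([314., 194.]), 0.89)]
cover_edge side [(array([309., 166.]), 0.83)]
    [563.6  11.8 128.6] 13.613620658081222
   z0 [589.8  18.4   0. ]
holder_center top [(array([315., 226.]), 0.77)]
holder_center side [(array([329., 216.]), 0.55)]
    [504.7  17.8  18. ] 0.40129088316184736
   z0 [506.3  18.4   0. ]
dish top [(array([438., 180.]), 0.79)]
dish side [(array([339., 149.]), 0.7)]
    [ 624.1 -299.     1.7] 5.461341072750926
   z0 [ 621.8 -300.5    0. ]
drivers top []
drivers side [(array([391., 165.]), 0.81)]
tweezers top [(array([198., 210.]), 0.7)]
tweezers side [(array([230., 314.]), 0.61), (array([336., 148.]), 0.52)]
    [550.  320.7  -7.2] 3.667007344014899
   z0 [550.8 319.5   0. ]
1.0 [[ 0.9  0.4 -0. ]
 [ 0.4 -0.9  0. ]
 [ 0.  -0.  -1. ]]
```

Run:
```python
import cv2,numpy as np
a=cv2.imread("pics/top0.png")[150:280,240:400];b=cv2.imread("pics/side0.png")[110:270,230:430]
a=cv2.resize(a,(640,520),interpolation=cv2.INTER_CUBIC);b=cv2.resize(b,(700,560),interpolation=cv2.INTER_CUBIC)
cv2.imwrite("pics/ta.png",a);cv2.imwrite("pics/sb.png",b)
```

```text
(no output)
```

View pics/ta.png

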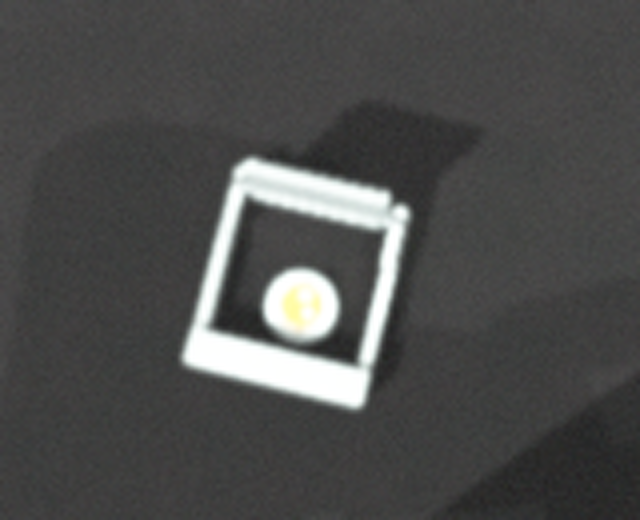

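View pics/sb.png

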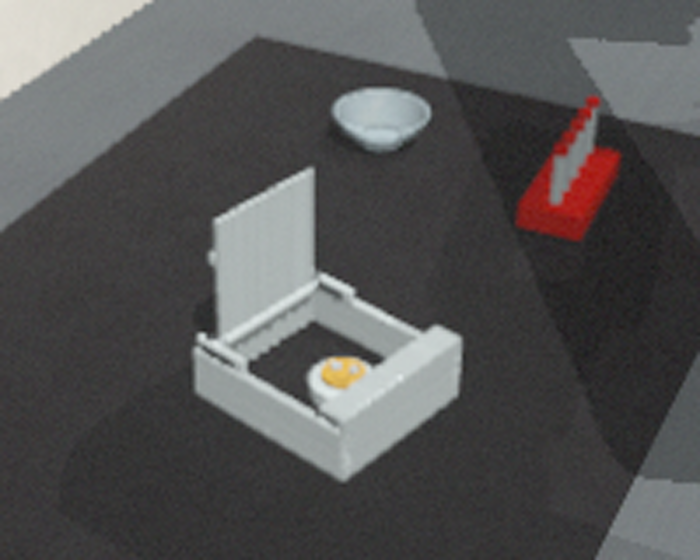

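View pics/top0.png

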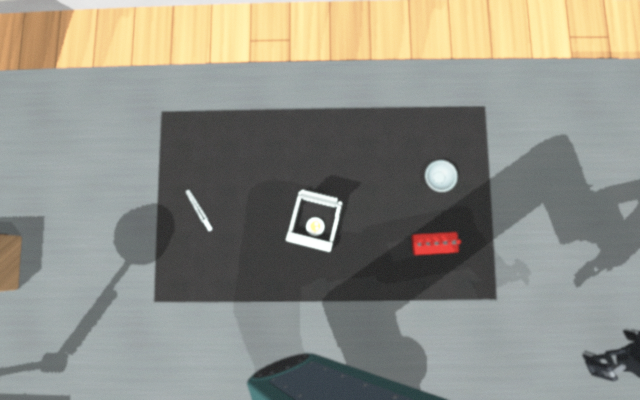

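The top crop shows the lip end nearest the robot, with corners at crop (183,362) and (362,409), and the cover standing at the far end. The side crop shows the cover's free-edge corners at (214,217) and (313,168) and the near bottom corner of the tray at (344,480). The dish, drivers and tweezers are well clear of the path. Next I fit the tray pose and cover angle to these corners.

```bash
cat > fit.py <<'E'
from h import *
from scipy.optimize import least_squares
C={n:cam(n) for n in("top","side")}
t=lambda x,y:(240+x/4-.4,150+y/4-.4); s=lambda x,y:(230+x/3.5-.4,110+y/3.5-.4)
P=[("top",t(183,362),(60,-55,45.5)),("top",t(362,409),(60,55,45.5)),("top",t(203,329),(40,-55,45.5)),("top",t(372,368),(40,55,45.5)),
("top",t(408,207),(-64,53,44)),
("side",s(344,480),(60,-55,0)),("side",s(461,335),(60,55,45.5)),("side",s(195,395),(-64,-55,0)),("side",s(195,350),(-64,-55,34)),("side",s(461,372),(60,55,0)),
("side",s(214,217),(88,-42)),("side",s(314,168),(88,42)),("top",(314,194),(88,0)),("top",(323,193),"rib"),("side",(309,166),(88,0))]
def W(p,q):
    x,y,a,th,sl=p
    if q=="rib": q=(-56+sl+59*np.cos(th)-8.5*np.sin(th),0,38+59*np.sin(th)+8.5*np.cos(th))
    if len(q)==2: q=(-56+sl+q[0]*np.cos(th),q[1],38+q[0]*np.sin(th))
    c,n=np.cos(a),np.sin(a); return [x+c*q[0]-n*q[1],y+n*q[0]+c*q[1],q[2]]
def res(p): return np.concatenate([proj(C[n],W(p,q))[0]-np.array(u) for n,u,q in P]+[[(p[4]-2)/2]])
r=least_squares(res,[521,21,2.88,1.6,2],loss="soft_l1",x_scale=[1,1,.02,.05,1])
print(r.x[:2],"yaw",np.degrees(r.x[2]),"th %.3f slide %.1f"%(r.x[3],r.x[4])); print(r.fun[:-1].reshape(-1,2))
x,y,a,th,sl=r.x; np.save("tray.npy",[x,y,a])
o=observe();R=np.array(o["eef_rot"]);print("tool yaw",np.degrees(np.arctan2(R[1,0],R[0,0])),o["tcp_pos"],o["ft_force"])
print("target behind cover tray(-105,0):",W(r.x,(-105,0,0)))
E
python3 fit.py
```

```text
[515.5  19.4] yaw 165.89250209320798 th 1.563 slide 1.9
[[ 0.6 -0.6]
 [-0.1 -1.7]
 [-2.4 -0.3]
 [-0.6  0.5]
 [-0.7 -0.8]
 [ 1.  -0.3]
 [ 1.  -0.2]
 [ 0.9 -1.1]
 [ 0.3 -0.5]
 [-0.4  5.8]
 [ 1.2  0.8]
 [-0.3 -0.3]
 [ 4.1  0.8]
 [-3.7  0. ]
 [-3.1 -1.4]]
tool yaw 25.025203870748026 [ 253.8 -543.7  404.7] [ 0.4  0.8 -0.3]
target behind cover tray(-105,0): [np.float64(617.3084038507083), np.float64(-6.195635217813347), 0]
```

The fit puts the tray at about (516,19) with yaw 166°, and the cover close to upright at 1.56 rad. Turning the tool to −14° and shutting the fingers.

```bash
python3 -m crank '[[0,0,0,7.8,255],[0,0,0,7.8,255],[0,0,0,7.8,255],[0,0,0,7.8,255],[0,0,0,7.8,255],[17,-46,0,0,255],[17,-46,0,0,255],[17,-46,0,0,255],[17,-46,0,0,255],[17,-46,0,0,255]]' 40
python3 -m crank '[[17,-46,0,0,255],[17,-46,0,0,255],[17,-46,0,0,255],[17,-46,0,0,255],[17,-46,0,0,255],[17,-46,0,0,255],[17,-46,0,0,255],[17,-46,0,0,255],[0,0,0,0,255],[0,0,0,0,255]]'
cat > w.py <<'E'
import sys; from h import *
x,y,a=np.load("tray.npy"); o=observe(); R=np.array(o["eef_rot"]); tip=np.array(o["tcp_pos"])+173*R[:,2]
c,s=np.cos(a),np.sin(a); M=np.array([[c,s,0],[-s,c,0],[0,0,1]])
print("clock",o["clock"],"tip in tray",M@(tip-[x,y,0]),"F tray",M@np.array(o["ft_force"]),"yaw",np.degrees(np.arctan2(R[1,0],R[0,0])),"w",o["width"])
if len(sys.argv)>1:
    g=np.array(eval(sys.argv[1]),float); print("tool delta",R.T@(M.T@(g-M@(tip-[x,y,0]))))
E
python3 w.py '[-100,0,85]'
```

```text
clock: 2.1
tcp_pos: [392.6, -339.4, 404.9]
eef_rot: [[0.97, -0.242, 0.0], [-0.242, -0.97, -0.0], [0.0, 0.0, -1.0]]
ft_force: [0.6, -0.0, 0.4]
width: 0.1
finger_force: 0.0
clock: 3.1
tcp_pos: [613.0, -15.6, 404.4]
eef_rot: [[0.971, -0.239, -0.001], [-0.239, -0.971, -0.0], [-0.0, 0.0, -1.0]]
ft_force: [-0.7, 0.3, 0.2]
width: -0.1
finger_force: 0.0
clock 3.1 tip in tray [-103.    10.3  231.4] F tray [ 0.7 -0.1  0.2] yaw -13.822992089658207 w -0.08502398236058449
tool delta [ -2.9 -10.3 146.4]
```

```bash
python3 -m crank '[[0,-10,45,0,255],[0,0,45,0,255],[0,0,40,0,255],[0,0,15,0,255],[0,0,0,0,255]]'; python3 w.py '[-100,0,85]'
python3 - <<'E'
from h import *
c=cam("side");cv2.imwrite("pics/s1.png",cv2.resize(c["frame"][60:260,200:440,::-1],(720,600),interpolation=cv2.INTER_CUBIC))
E
```

```text
clock: 3.6
tcp_pos: [612.9, -8.3, 256.9]
eef_rot: [[0.97, -0.243, -0.007], [-0.243, -0.97, 0.001], [-0.007, 0.001, -1.0]]
ft_force: [-0.1, 0.8, -0.1]
width: 0.1
finger_force: 0.0
clock 3.6 tip in tray [-100.1    3.3   83.9] F tray [ 0.3 -0.8 -0.1] yaw -14.067778198398463 w 0.13430973009664396
tool delta [-0.1 -3.3 -1.1]
```

View pics/s1.png

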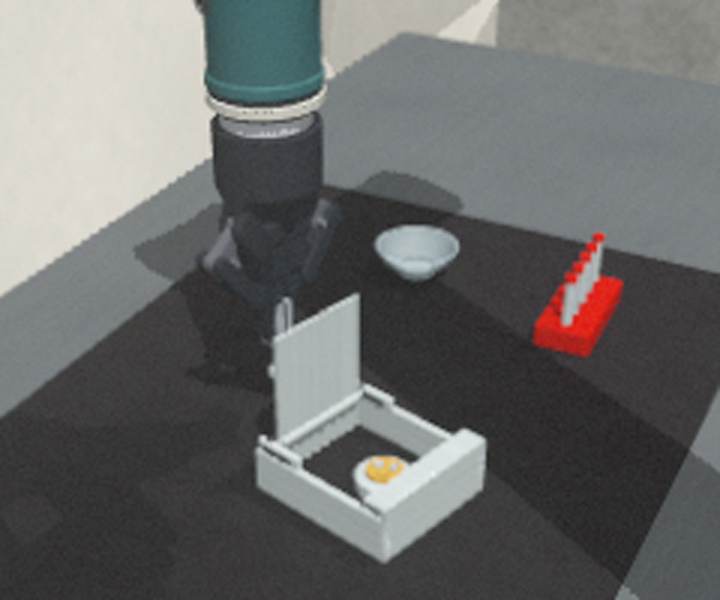

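Fingers are centred behind the cover, their tips at about (275,340), below the free edge and clear of everything else. Pushing it forward.

```bash
python3 -m crank '[[-10,-3,0,0,255],[-10,0,0,0,255],[-5,0,0,0,255],[-5,0,0,0,255]]'; python3 w.py;  python3 -m crank '[[-4,0,0,0,255],[-4,0,1,0,255],[-4,0,1,0,255],[-4,0,1,0,255],[-4,0,1,0,255]]'; python3 w.py '[-42,0,77]'
```

```text
clock: 4.05
tcp_pos: [586.1, 3.4, 260.7]
eef_rot: [[0.97, -0.241, 0.001], [-0.241, -0.97, -0.0], [0.001, -0.0, -1.0]]
ft_force: [0.7, 0.1, 0.1]
width: 0.3
finger_force: 0.0
clock 4.05 tip in tray [-72.6  -1.7  87.7] F tray [-0.7 -0.3  0.1] yaw -13.956257378293481 w 0.30048191852942224
clock: 4.55
tcp_pos: [567.1, 8.0, 255.6]
eef_rot: [[0.97, -0.241, -0.0], [-0.241, -0.97, 0.0], [-0.0, -0.0, -1.0]]
ft_force: [0.5, 0.4, 1.1]
width: -0.4
finger_force: 0.5
clock 4.55 tip in tray [-52.8  -1.6  82.6] F tray [-0.4 -0.5  1.1] yaw -13.973656504575342 w -0.4445440400014903
tool delta [-10.8   1.5   5.6]
```

Run:
```python
from h import *
c=cam("side");cv2.imwrite("pics/s2.png",cv2.resize(c["frame"][140:260,240:400,::-1],(800,600),interpolation=cv2.INTER_CUBIC))
```

```text
(no output)
```

View pics/s2.png

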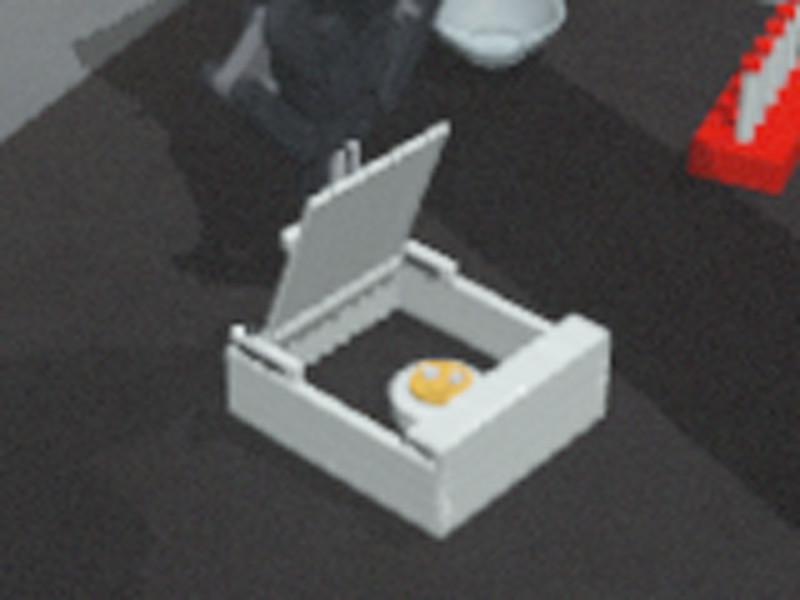

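The cover is now at about 1.2 rad. The fingers are behind it below the rib, and the free edge runs from (310,200) to (445,125). Following the arc down.

```bash
python3 -m crank '[[-5.5,1.5,2.8,0,255],[-5.5,0,2.8,0,255],[-3.6,0,2.7,0,255],[-3.6,0,2.7,0,255],[-3,0,3.3,0,255],[-3,0,3.4,0,255]]'; python3 w.py;  python3 -m crank '[[-2.2,0,3.8,0,255],[-2.3,0,3.9,0,255],[-1.5,0,4.2,0,255],[-1.5,0,4.3,0,255],[0,0,0,0,255]]'; python3 w.py '[-20,0,39.5]'
python3 - <<'E'
from h import *
c=cam("side");cv2.imwrite("pics/s3.png",cv2.resize(c["frame"][140:260,240:400,::-1],(800,600),interpolation=cv2.INTER_CUBIC))
E
```

```text
clock: 5.2
tcp_pos: [543.1, 12.5, 237.8]
eef_rot: [[0.97, -0.241, -0.0], [-0.241, -0.97, 0.0], [-0.0, -0.0, -1.0]]
ft_force: [0.0, 0.5, 2.5]
width: 0.0
finger_force: 1.0
clock 5.2 tip in tray [-28.4  -0.   64.8] F tray [ 0.1 -0.5  2.5] yaw -13.972295081751389 w 0.04102952780963842
clock: 5.7
tcp_pos: [535.8, 14.3, 221.1]
eef_rot: [[0.97, -0.241, -0.001], [-0.241, -0.97, 0.0], [-0.001, 0.0, -1.0]]
ft_force: [-0.4, 0.1, 1.1]
width: -0.1
finger_force: 0.4
clock 5.7 tip in tray [-20.8   0.   48.1] F tray [0.4 0.  1.1] yaw -13.972846141434205 w -0.057468919717078605
tool delta [-0.8 -0.   8.6]
```

View pics/s3.png

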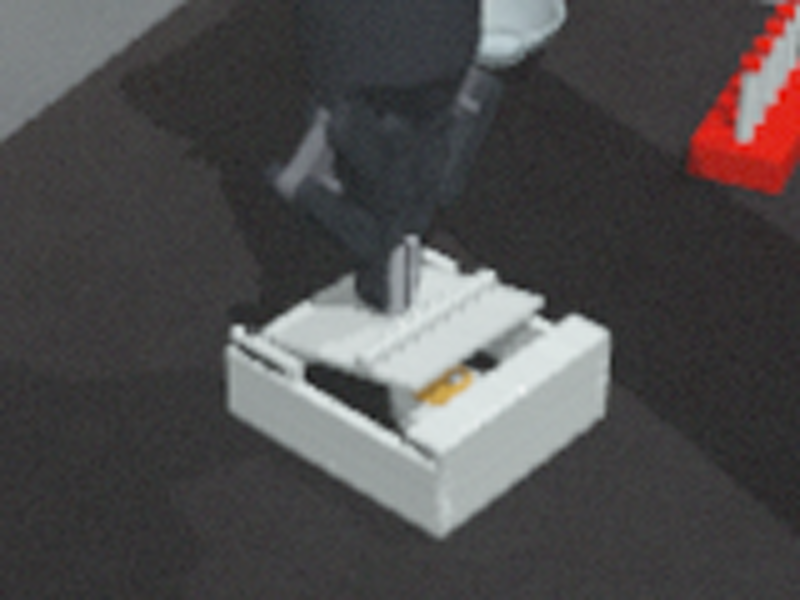

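The cover is nearly down, at about 0.2 rad. The finger sits on the plate just behind the rib, which runs from (360,355) to (490,275), and the free edge is short of the lip. Pressing flat.

```bash
python3 -m crank '[[-0.4,0,3,0,255],[-0.4,0,3,0,255],[0,0,2,0,255],[0,0,0,0,255]]'; python3 w.py;  python3 -m crank '[[0,0,1,0,255],[0,0,0.5,0,255],[0,0,0,0,255]]'; python3 w.py
```

```text
clock: 6.15
tcp_pos: [535.2, 14.4, 213.5]
eef_rot: [[0.97, -0.242, -0.001], [-0.242, -0.97, 0.0], [-0.001, -0.0, -1.0]]
ft_force: [-0.8, 1.0, 1.3]
width: 0.2
finger_force: 0.5
clock 6.15 tip in tray [-20.3   0.   40.5] F tray [ 1.  -0.7  1.3] yaw -13.977419731824508 w 0.24263758684440864
clock: 6.45
tcp_pos: [535.2, 14.4, 212.7]
eef_rot: [[0.97, -0.241, -0.0], [-0.241, -0.97, 0.0], [-0.0, -0.0, -1.0]]
ft_force: [-2.1, 0.5, 6.2]
width: 0.2
finger_force: 3.4
clock 6.45 tip in tray [-20.3   0.   39.7] F tray [2.2 0.  6.2] yaw -13.973017749046507 w 0.24362160377879763
```

The cover bottoms out at z = 39.7, so it is flat. Pushing along under pressure.

```bash
python3 -m crank '[[0,0,0.3,0,255],[-2,0,0,0,255],[-2,0,0,0,255],[-2,0,0,0,255],[-2,0,0,0,255],[-2,0,0,0,255]]'; python3 w.py;  python3 -m crank '[[-2,0,0,0,255],[-2,0,0,0,255],[-2,0,0,0,255],[0,0,0,0,255]]'; python3 w.py
python3 - <<'E'
from h import *
c=cam("side");cv2.imwrite("pics/s4.png",cv2.resize(c["frame"][140:260,240:400,::-1],(800,600),interpolation=cv2.INTER_CUBIC))
E
```

```text
clock: 7.05
tcp_pos: [526.8, 16.7, 212.6]
eef_rot: [[0.97, -0.241, 0.003], [-0.241, -0.97, -0.0], [0.003, -0.001, -1.0]]
ft_force: [4.7, -0.0, 5.2]
width: -0.2
finger_force: 2.7
clock 7.05 tip in tray [-12.3  -0.2  39.6] F tray [-4.5 -1.1  5.2] yaw -13.974218165219314 w -0.21356710935204487
clock: 7.45
tcp_pos: [520.8, 18.1, 212.6]
eef_rot: [[0.97, -0.241, 0.003], [-0.241, -0.97, -0.0], [0.003, -0.001, -1.0]]
ft_force: [4.3, -0.9, 4.6]
width: 0.0
finger_force: 3.5
clock 7.45 tip in tray [-6.  -0.2 39.6] F tray [-4.4 -0.2  4.6] yaw -13.971283370556145 w 0.04479515227293838
```

View pics/s4.png

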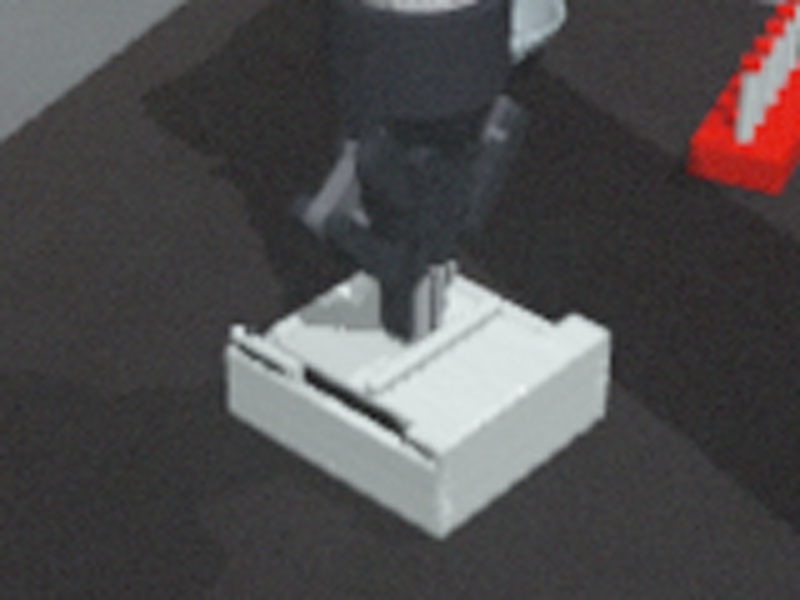

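The cover lies flat with its edge close to the lip opening, and the fingers are at (410,335) against the rib. Sliding force is steady at about 4.5 N. I continue until the stop.

```bash
python3 -m crank '[[-2,0,0.2,0,255],[-2,0,0,0,255],[-2,0,0,0,255],[-2,0,0,0,255],[-2,0,0,0,255],[0,0,0,0,255]]'; python3 w.py;  python3 -m crank '[[-1,0,0,0,255],[-1,0,0,0,255],[-1,0,0,0,255],[0,0,0,0,255]]'; python3 w.py
```

```text
clock: 8.1
tcp_pos: [511.2, 20.6, 212.5]
eef_rot: [[0.97, -0.242, 0.003], [-0.242, -0.97, -0.0], [0.003, -0.001, -1.0]]
ft_force: [4.0, -0.4, 6.6]
width: -0.0
finger_force: 4.1
clock 8.1 tip in tray [ 3.9 -0.2 39.5] F tray [-4.  -0.6  6.6] yaw -13.977818720218563 w -0.015255676748535707
clock: 8.5
tcp_pos: [508.5, 21.3, 212.4]
eef_rot: [[0.97, -0.242, 0.003], [-0.242, -0.97, -0.0], [0.003, -0.001, -1.0]]
ft_force: [4.9, -0.6, 6.4]
width: -0.1
finger_force: 4.0
clock 8.5 tip in tray [ 6.7 -0.3 39.4] F tray [-4.9 -0.7  6.4] yaw -13.97688697118056 w -0.06870927488845481
```

Not at the stop yet, so I keep going until the force rises.

```bash
python3 -m crank '[[-1,0,0,0,255],[-1,0,0,0,255],[0,0,0,0,255]]'; python3 w.py;  python3 -m crank '[[-1,0,0,0,255],[-0.5,0,0,0,255],[0,0,0,0,255]]'; python3 w.py
```

```text
clock: 8.8
tcp_pos: [506.6, 21.8, 212.5]
eef_rot: [[0.97, -0.242, 0.004], [-0.242, -0.97, -0.0], [0.004, -0.001, -1.0]]
ft_force: [4.5, -0.1, 6.9]
width: 0.2
finger_force: 4.0
clock 8.8 tip in tray [ 8.6 -0.3 39.5] F tray [-4.4 -1.   6.9] yaw -13.982604695369194 w 0.15068986582866511
clock: 9.1
tcp_pos: [506.0, 22.0, 212.6]
eef_rot: [[0.97, -0.242, 0.006], [-0.242, -0.97, -0.001], [0.006, -0.001, -1.0]]
ft_force: [6.9, -0.1, 4.8]
width: -0.2
finger_force: 4.3
clock 9.1 tip in tray [ 8.9 -0.3 39.6] F tray [-6.7 -1.5  4.8] yaw -13.976857598719599 w -0.18760036796188037
```

```bash
python3 -m crank '[[-1,0,0,0,255],[-1,0,0,0,255],[0,0,0,0,255]]'; python3 w.py;  python3 -m crank '[[0,0,-3,0,255],[0,0,-10,0,255],[0,0,-40,0,255],[0,0,-45,0,255],[0,0,-45,0,255],[40,0,-20,0,255],[40,0,0,0,255],[40,0,0,0,255],[0,0,0,0,255]]'; python3 w.py
python3 - <<'E'
from h import *
c=cam("side");cv2.imwrite("pics/s5.png",cv2.resize(c["frame"][140:260,240:400,::-1],(800,600),interpolation=cv2.INTER_CUBIC))
E
```

```text
clock: 9.4
tcp_pos: [505.3, 22.2, 212.8]
eef_rot: [[0.97, -0.241, 0.009], [-0.241, -0.97, -0.001], [0.009, -0.001, -1.0]]
ft_force: [10.3, -1.7, 1.6]
width: -0.0
finger_force: 5.2
clock 9.4 tip in tray [ 9.  -0.4 39.8] F tray [-10.4  -0.9   1.6] yaw -13.970417272457897 w -0.004827762460311522
clock: 10.3
tcp_pos: [621.4, -7.4, 373.9]
eef_rot: [[0.97, -0.242, 0.001], [-0.242, -0.97, -0.0], [0.001, -0.0, -1.0]]
ft_force: [-0.2, -0.4, 0.4]
width: -0.0
finger_force: 0.0
clock 10.3 tip in tray [-109.4    0.1  200.9] F tray [0.1 0.5 0.4] yaw -14.023724583469233 w -0.013953474782656664
```

View pics/s5.png

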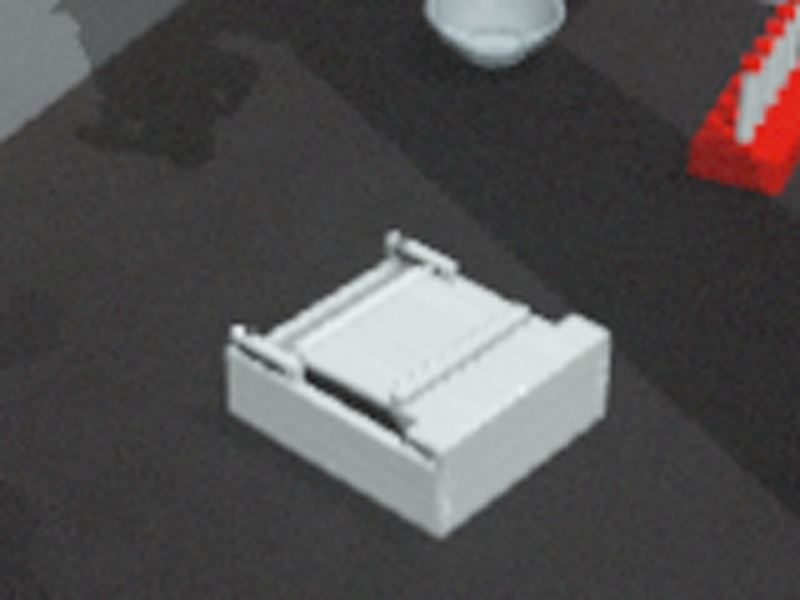

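With the fingers gone, the cover stays flat and tucked under the lip. The rib runs from (395,395) to (525,310), close to the lip, and the hinge end has moved forward. The push force rose at the stop, so I'm handing the job in.

```bash
python3 -c "from plant import *; print(close_job())"
```

```text
the job is handed in; nothing more can be done
None
```

The case is shut and handed in after about 10 s on the robot's clock: the cover was pushed home to its stop and stayed flat under the lip after release, but no verdict came back.

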